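Load the tile jig and lock it with a pin by feel

TASK

First slide the top tile sideways off the stack onto the jig's bed until it lies flat against the end stop, without lifting it and leaving the other tiles in their stack. Then draw the lock pin out of its wooden stand, feel with its tip along the floor of the slot in the sloping lock housing until you find the hidden opening in the sprung plate, push the pin fully home so that its shoulder rests on the housing, and let go. Leave the other things on the table where they are.

Things in the scene. Friction and masses are not known exactly. Their poses are not given: they have to be found in the camera images.
- tile3_center (a point): centre of the stack's top tile: grey-white fired clay, 110 x 110 x 12 mm, about 0.27 kg, edges along its x and y, z up. Four equal loose tiles are stacked on the table beside the bed; this one lies 36 to 48 mm above the table at the start
- tile0_center (a point): centre of the bottom tile of the same stack (110 x 110 x 12 mm): stays where it is
- tile1_center (a point): centre of the second tile of the same stack (110 x 110 x 12 mm): stays where it is
- tile2_center (a point): centre of the third tile of the same stack (110 x 110 x 12 mm): stays where it is
- bed (a point): middle of the top of the jig's fixed plywood bed, 126 mm (x) by 124 mm (y), 34 mm above the table, 2 mm below the top tile's underside. Its +y points to the stack, whose middle is about 126 mm away (gap 9 mm); z up. Rails 8 mm high stand on its -x and +x sides (inner faces at x = -63, +63 mm, from y = +20 mm to the stop); the +y end is open
- end_stop (a point): middle of the inner face of the jig's wooden end stop, across the bed's -y end, 56 mm from the bed's middle; it stands 8 mm above the bed (point half-way up). A tile pushed home against it has its middle 1 mm short of the bed's middle; axes as the bed's
- slot_mouth (a point): middle of the mouth of the slot in the sloping face of the fixed aluminium lock housing beyond the bed, 85 mm above the table. z: outward normal, 40 degrees from vertical, leaning over the bed; y along the slot (as the bed's y); x up the slope. Face 64 (x) by 176 mm (y), nothing above it. Slot 12 mm wide (x), 72 mm long (y), 4 mm lead-in on both long edges
- slot_floor (a point): middle of the slot's floor, 20 mm straight below the mouth: a black plate, out of sight, sprung: gives up to 7 mm inward, with 1 N at first, 3 N fully down. It has one opening, 13 mm long (y), as wide as the slot; its middle may be anywhere from -24 to +24 mm along y and is not reported. Through it the way is free to 50 mm below the mouth. Axes as the bed's
- pin_handle (a point): centre of the lock pin's wooden handle, 18 x 18 mm square (sides along x and y), 65 mm long; below it a round steel shoulder 30 mm across, 4 mm thick, and a steel shaft 8 mm across, 48 mm long. z from tip to handle; 55 g. It starts upright in its stand, shoulder on the stand's top, handle centre 91.5 mm above the table
- pin_tip (a point): tip of the pin's shaft, 84.5 mm from the handle's centre; axes as the handle's
- stand: wooden block 60 x 60 x 55 mm with a through hole 11 mm across in its middle that holds the pin; fixed; origin at the middle of its underside, z up
- jar: bystander: white ceramic glaze jar with lid, 66 mm across, 75 mm high; origin at its underside
- saucer: bystander: shallow white dish, 120 mm across, 18 mm high; origin at its underside
- flower: bystander: flat clay flower, 78 mm across, 17 mm high; origin at its underside
- knife: bystander: carving knife, 140 mm long, lying down; origin at its underside (middle of its length, about)
- brush: bystander: brush, 200 mm long, lying down; origin at its underside (middle of its length, about)
- cup: bystander: clear water cup, 74 mm across, 85 mm high; origin at its underside
- rib: bystander: flat wooden rib, 100 x 50 x 7 mm; origin at its underside
There are look-alikes about, which are no part of the job. What is shaped like the part that bears tile3_center but blue is not meant.

How it is judged:
On the way, in this order (a step that is already met when the one before it is completed fails the run):
1. the top tile lies flat on the bed against the end stop (x of tile3_center in the frame of bed between -0.012 and 0.012 m and y of tile3_center in the frame of bed between -0.006 and 0.006 m and z of tile3_center in the frame of bed between 0.003 and 0.009 m and angle between the x axis of tile3_center and the x axis of bed, either way round below 0.1 rad), for 0.2 s.
2. the pin is drawn clear of its stand (z of pin_tip in the frame of stand above 0.06 m), for 0.1 s.
3. the pin's tip is down in the slot, at the lock plate (x of pin_tip in the frame of slot_mouth between -0.01 and 0.01 m and y of pin_tip in the frame of slot_mouth between -0.038 and 0.038 m and z of pin_tip in the frame of slot_mouth below -0.016 m), for 0.1 s.
At the end, for the whole second after the job is handed in: Tile flat on the bed, centred within 6 mm along y and 12 mm along x, turned under 0.10 rad; pin's tip over 43 mm below the slot's mouth (shoulder within 5 mm of the face), axis within 0.12 rad of the face's normal; lower tiles within 15 mm of their start; all at rest (all of step 1 and x of pin_tip in the frame of slot_mouth between -0.01 and 0.01 m and y of pin_tip in the frame of slot_mouth between -0.038 and 0.038 m and z of pin_tip in the frame of slot_mouth below -0.043 m and angle between the z axis of pin_handle and the z axis of slot_mouth, either way round below 0.12 rad and linear speed of each of pin, tile3 below 0.02 m/s and distance of each of tile0_center, tile1_center, tile2_center from where it was at the start of the episode below 0.015 m); the robot touches nothing.
It fails at once if the top tile is lifted more than 20 mm (height (world z) of tile3_center above 0.062 m).
It fails at once if a lower tile of the stack is shifted more than 15 mm (distance of any of tile0_center, tile1_center, tile2_center from where it was at the start of the episode above 0.015 m).
It fails at once if a bystander is moved more than 30 mm (distance of any of jar, saucer, flower, knife, brush, cup, rib from where it was at the start of the episode above 0.03 m).
It also fails if it takes over 54 s, if anything falls off the work surface, if the arm or the gripper's body presses on something with over 40 N, if the wrist force passes 120 N, or if a joint passes its speed limit or range.

ROBOT

A 6-joint arm with a two-finger parallel gripper is mounted at the origin on the work surface. World frame = base frame: x ahead of the robot, y to its left, z up, the work surface at z = 0. Lengths are in m, angles in rad, forces in N, time in s.
With the tool pointing down it reaches from about 0.375 to 0.9 m from the base axis. Payload 3.1 kg.
Tool frame: the origin (TCP) lies at the very end of the fingers, on their centre line; the grasp point (between the pads) lies 19 mm behind it; z points along the fingers, y is the direction in which the jaws open and shut (so a half turn about z gives the same grasp; the last joint's range is limited). The gripper opens to 85 mm and grips with 20 to 120 N. Pads are 22 mm wide; open, the fingers measure 114 mm over their backs; the gripper's body (76 mm by 85 mm) begins 54 mm behind the grasp point. The pads swing forward as they close: fully open they stand 13 mm farther back than shut.
Start: joints at [-1.496, 0.527, 1.433, -0, 1.181, -0.178], TCP at [0.157, -0.605, 0.231] pointing down, gripper open.
Joint ranges: [-3.08, 3.08], [-0.75, 2.2], [0.22, 2.44], [-1.43, 4.57], [0, 2.65], [-2.85, 2.85]. Speed limits (rad/s): [2.79, 2.79, 3.14, 3.14, 3.14, 3.14].

INTERFACE

Orientations are given as a unit quaternion [w, x, y, z].
In Python, from cell import manip gives the robot as it stands.
- The arm moves only by the tool carry_out, never from a script. Its argument "targets" is a list of rows, each a list of 6 numbers: the shift along the world's x, y, z in m, then the turn, a rotation vector about the world's x, y, z in degrees. A call has 1 to 20 rows; each row is the pose to reach, as a shift and turn from the pose commanded when the call began; what a row does not reach only later rows make up. A row lasts 1/12 s, in which the tool goes at most 41.7 mm and 7.16 degrees, less where a joint would pass 70% of its speed; a pose out of reach is approached as far as the arm can. A call with a gripper value outside its range is refused whole. "fingers" is the finger opening in m, from 0 to 0.0854, set as the call begins (left out, the last holds). The fingers move at their own pace and stop on an object; "newtons" is the grip in N (left out, the last holds). Time passes only in rows, so rows that repeat a pose let the fingers close. It gives the time, the measured TCP pose, the force and the opening at its end, in the units of the state.
- manip.sense(): the state, without advancing time (a new reading comes with each control period).
- manip.read_camera(name): name is "side" or "top" or "wrist"; returns a dict with "image" (480x640x3 uint8, blue, green, red), "K" (3x3 intrinsics, pixels), "D" ([k1, k2, p1, p2, k3] as OpenCV has them; the pictures are not rectified), "rvec" (rotation vector, rad) and "tvec" (3), from world to camera coordinates, as OpenCV has them; the wrist camera has in their place "mount" (4x4, takes a point from camera to tool coordinates, whose origin is the TCP and whose axes are the flange's). Camera axes: x right, y down, z forward; pixel columns grow to the right and rows downward; lengths in m; the calibration is good to about 2 mm. A picture is of the moment at which its call begins: read the wrist's pose just before it. There is no depth.
- manip.sign_off(): hands the job in, once; it reports no verdict.
The state is a dict: "time_s": time; "joints": joint angles; "dq": joint speeds; "tau": joint torques, N m; "ee_pos": TCP position; "ee_rot": TCP orientation; "contact_force": force on the tool from outside, world axes, zero at the start; "moment": the same for the moment, N m; "width": opening from 0.0 (shut) to 1.0 (fully open).
Only numpy, scipy, OpenCV 4.12 (cv2) and the standard library are available. Lean on these libraries where they do the work, as an engineer would, in place of code of your own. Each camera call takes 0.05 s, during which the arm holds its last target. There are 200 camera calls.

## Working session

There is one attempt and no reset: what is moved stays moved. The work goes in short steps, Python scripts to look and compute and a tool call to move; the robot and the scene stay as the last step left them, time stands still between calls to the robot, and variables do not carry over. Pictures are saved under pics/ and viewed, about 8 in all and at most 12, crops included, and the job is handed in when it is done.

Besides the shell and the picture viewer there is one more tool, called in YAML: its name, and indented under it one key for each argument. carry_out: Moves the arm, as the interface text tells. Its arguments: {"type":"object","properties":{"targets":{"type":"array","items":{"type":"array","items":{"type":"number"}}},"fingers":{"type":"number"},"newtons":{"type":"number"}},"required":["targets"]}

```bash
ls; mkdir -p pics
python3 - <<'E'
from cell import manip
import cv2
s=manip.sense();print({k:s[k] for k in('time_s','ee_pos','ee_rot','contact_force','width')})
for n in('side','top'):
    c=manip.read_camera(n);cv2.imwrite(f'pics/{n}0.png',c['image']);print(n,c['K'],c['D'],c['rvec'],c['tvec'])
E
```

```text
pics
{'time_s': 0.0, 'ee_pos': array([ 0.15688392, -0.60422657,  0.23031549]), 'ee_rot': array([-1.11688200e-03,  9.91959527e-01,  1.26550572e-01,  5.32330653e-05]), 'contact_force': array([ 0.7592169 , -0.14935536,  0.67305661]), 'width': 0.9984842541944252}
side [[464.25654809   0.         322.92007579]
 [  0.         464.25654809 238.15002315]
 [  0.           0.           1.        ]] [-0.07553236  0.          0.          0.          0.        ] [ 0.60261551 -2.50239662  1.33967283] [0.5201123  0.16900488 0.86404098]
top [[585.12773341   0.         319.35971079]
 [  0.         585.12773341 242.50202941]
 [  0.           0.           1.        ]] [-0.02707972  0.          0.          0.          0.        ] [ 2.13193429 -2.16868931  0.15138991] [0.08840643 0.57156529 1.47859389]
```

View pics/top0.png

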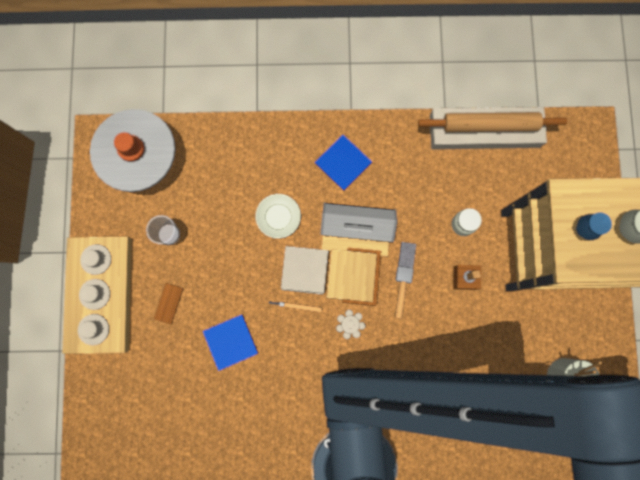

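View pics/side0.png

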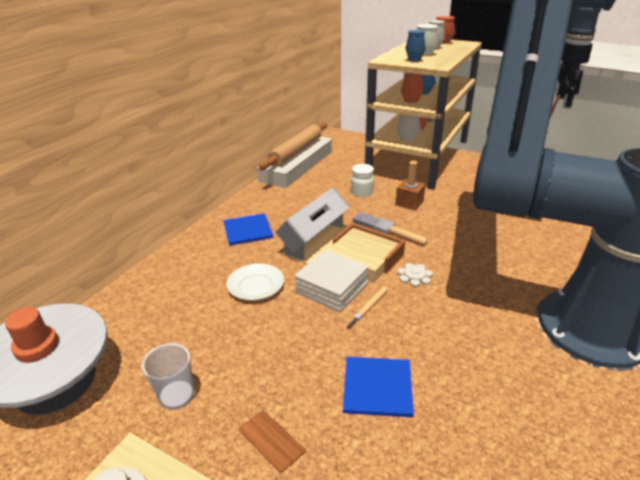

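Stack of four grey-white tiles is at top-view (305,271), next to the bed (354,274). The housing with its slot is at (358,222), and the pin stand at (468,277). The blue tiles at (343,162) and (231,342) are the look-alikes. I'll enlarge the top view and measure colour-mask corners.

```bash
cat > h.py <<'E'
import numpy as np, cv2
from scipy.spatial.transform import Rotation as R
from cell import manip
def cam(n):
    s=manip.sense(); c=manip.read_camera(n)
    if 'mount' in c:
        q=s['ee_rot']; T=np.eye(4); T[:3,:3]=R.from_quat([q[1],q[2],q[3],q[0]]).as_matrix(); T[:3,3]=s['ee_pos']
        W=T@np.array(c['mount']); c['Rw'],c['o']=W[:3,:3],W[:3,3]
    else:
        Rm=cv2.Rodrigues(np.array(c['rvec']))[0]; c['Rw']=Rm.T; c['o']=-Rm.T@np.array(c['tvec']).ravel()
    return c
def ray(c,p):
    u=cv2.undistortPoints(np.array(p,float).reshape(-1,1,2),c['K'],np.array(c['D'])).reshape(-1,2)
    return np.c_[u,np.ones(len(u))]@c['Rw'].T
def onz(c,p,z):
    d=ray(c,p); return c['o']+d*((z-c['o'][2])/d[:,2])[:,None]
def two(c1,p1,c2,p2):
    a,b=ray(c1,[p1])[0],ray(c2,[p2])[0]
    t=np.linalg.lstsq(np.c_[a,-b],c2['o']-c1['o'],rcond=None)[0]
    A,B=c1['o']+t[0]*a,c2['o']+t[1]*b
    return (A+B)/2,np.linalg.norm(A-B)
def proj(c,P):
    Rm=c['Rw'].T; return cv2.projectPoints(np.array(P,float).reshape(-1,3),cv2.Rodrigues(Rm)[0],-Rm@c['o'],c['K'],np.array(c['D']))[0].reshape(-1,2)
E
python3 - <<'E'
from h import *
c=cam('top');im=c['image']
hsv=cv2.cvtColor(im,cv2.COLOR_BGR2HSV)
m=((hsv[...,1]<60)&(hsv[...,2]>130)).astype(np.uint8); roi=np.zeros_like(m);roi[242:300,276:332]=1
cs=cv2.findContours(m*roi,cv2.RETR_EXTERNAL,cv2.CHAIN_APPROX_NONE)[0];k=max(cs,key=cv2.contourArea)
r=cv2.minAreaRect(k);b=cv2.boxPoints(r);print(r)
P=onz(c,b,.048);print(P.round(4),P.mean(0),np.linalg.norm(P-np.roll(P,1,0),axis=1))
for n,p,z in(('bed',(354,274),.034),('slot',(358,225),.085),('stand',(467,278),.055),('saucer',(278,216),0),('flower',(350,324),0)):print(n,onz(c,[p],z).round(4))
cv2.imwrite('pics/topc.png',cv2.resize(im[195:305,270:490],None,fx=3.6,fy=3.6,interpolation=cv2.INTER_CUBIC))
E
```

```text
((304.53045654296875, 269.7255859375), (42.73700714111328, 43.28915786743164), 6.340190887451172)
[[0.454  0.1789 0.048 ]
 [0.5646 0.1656 0.048 ]
 [0.5505 0.0564 0.048 ]
 [0.4401 0.0707 0.048 ]] [0.5022893  0.11787281 0.048     ] [0.1090813  0.11138941 0.11017932 0.11125726]
bed [[ 0.49   -0.0095  0.034 ]]
slot [[ 0.6097 -0.0197  0.085 ]]
stand [[ 0.473  -0.2965  0.055 ]]
saucer [[0.6521 0.1881 0.    ]]
flower [[0.3621 0.0021 0.    ]]
```

View pics/topc.png

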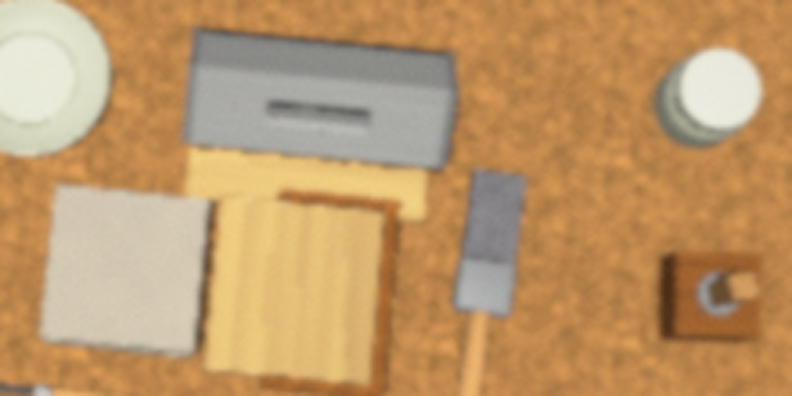

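The crop shows the stack at yaw about -7°, beside the bed. The slot is at crop (318,113) and the pin with its handle in the stand at crop (720,290). The tile measures 110 mm square at z=0.048, as it should, and the bed predicted from the stack agrees with the bed I measured. Next I go to the +y side of the stack.

carry_out:
  targets:
    - [0.173,0.354,0,0,0,34]
    - [0.173,0.354,0,0,0,34]
    - [0.173,0.354,0,0,0,34]
    - [0.173,0.354,0,0,0,34]
    - [0.173,0.354,0,0,0,34]
    - [0.173,0.354,0,0,0,34]
    - [0.173,0.354,0,0,0,34]
    - [0.173,0.354,0,0,0,34]
    - [0.173,0.354,0,0,0,34]
    - [0.357,0.82,-0.03,0,0,68]
    - [0.357,0.82,-0.03,0,0,68]
    - [0.357,0.82,-0.03,0,0,68]
    - [0.357,0.82,-0.03,0,0,68]
    - [0.357,0.82,-0.03,0,0,68]
    - [0.357,0.82,-0.03,0,0,68]
    - [0.357,0.82,-0.03,0,0,68]
    - [0.357,0.82,-0.03,0,0,68]
    - [0.357,0.82,-0.03,0,0,68]
    - [0.357,0.82,-0.03,0,0,68]
    - [0.357,0.82,-0.03,0,0,68]
  fingers: 0
  newtons: 60

```text
time_s: 1.82
ee_pos: [0.491, 0.1593, 0.2047]
ee_rot: [-0.0, 0.751, 0.66, -0.0]
contact_force: [0.3, -0.5, 0.3]
width: 0.002
```

carry_out:
  targets:
    - [0,0.02,0,0,0,0]
    - [0,0.02,0,0,0,0]
    - [0,0.02,0,0,0,0]

```text
time_s: 2.07
ee_pos: [0.4902, 0.1779, 0.2044]
ee_rot: [-0.0, 0.751, 0.661, -0.001]
contact_force: [-0.7, -0.7, -0.5]
width: -0.001
```

carry_out:
  targets:
    - [0.024,0.04,0,0,0,0]
    - [0.024,0.04,-0.04,0,0,0]
    - [0.024,0.04,-0.08,0,0,0]
    - [0.024,0.04,-0.12,0,0,0]
    - [0.024,0.04,-0.15,0,0,0]
    - [0.024,0.04,-0.1634,0,0,0]
    - [0.024,0.04,-0.1634,0,0,0]
    - [0.024,0.04,-0.1634,0,0,0]

```text
time_s: 2.73
ee_pos: [0.5145, 0.2155, 0.0411]
ee_rot: [-0.0, 0.752, 0.659, -0.001]
contact_force: [0.1, 0.3, 0.4]
width: -0.0
```

Run:
```python
from h import *
s=manip.sense();print(s['ee_pos'],s['contact_force'])
c=cam('side');im=c['image']
print(proj(c,[s['ee_pos']]))
cv2.imwrite('pics/s1.png',cv2.resize(im[160:340,260:440],None,fx=3.3,fy=3.3,interpolation=cv2.INTER_CUBIC))
```

```text
[0.51445294 0.21547083 0.04105761] [0.10039535 0.30673311 0.36134791]
[[303.95281523 298.95850847]]
```

View pics/s1.png

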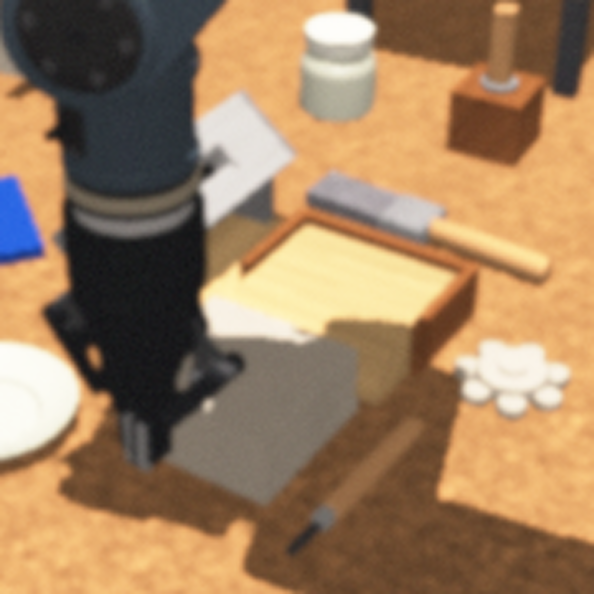

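The side crop shows the closed fingertips at crop (140,455), level with the top tile on its +y side and clear of everything. I push along the bed's -y.

carry_out:
  targets:
    - [-0.0025,-0.02,0,0,0,0]
    - [-0.0038,-0.03,0,0,0,0]
    - [-0.005,-0.04,0,0,0,0]
    - [-0.0062,-0.049,0,0,0,0]
    - [-0.0074,-0.059,0,0,0,0]
    - [-0.0086,-0.068,0,0,0,0]
    - [-0.0098,-0.078,0,0,0,0]
    - [-0.011,-0.087,0,0,0,0]
    - [-0.0122,-0.097,0,0,0,0]
    - [-0.0134,-0.106,0,0,0,0]
    - [-0.0146,-0.116,0,0,0,0]
    - [-0.0158,-0.125,0,0,0,0]
    - [-0.017,-0.135,0,0,0,0]
    - [-0.0182,-0.144,0,0,0,0]
    - [-0.0182,-0.144,0,0,0,0]

```text
time_s: 4.03
ee_pos: [0.4964, 0.0713, 0.0414]
ee_rot: [-0.0, 0.752, 0.659, -0.0]
contact_force: [0.3, 0.6, -0.5]
width: -0.002
```

carry_out:
  targets:
    - [-0.0005,-0.004,0,0,0,0]
    - [-0.001,-0.008,0,0,0,0]
    - [-0.001,-0.008,0,0,0,0]

```text
time_s: 4.28
ee_pos: [0.4957, 0.0646, 0.0415]
ee_rot: [0.0, 0.752, 0.66, -0.0]
contact_force: [-1.3, -0.4, 0.2]
width: 0.002
```

Run:
```python
from h import *
s=manip.sense();print(s['ee_pos'],s['contact_force'])
c=cam('side');im=c['image']
cv2.imwrite('pics/s2.png',cv2.resize(im[160:340,260:440],None,fx=3.3,fy=3.3,interpolation=cv2.INTER_CUBIC))
```

```text
[0.49565237 0.06464142 0.04151894] [-1.2628006  -0.39258382  0.1609195 ]
```

View pics/s2.png

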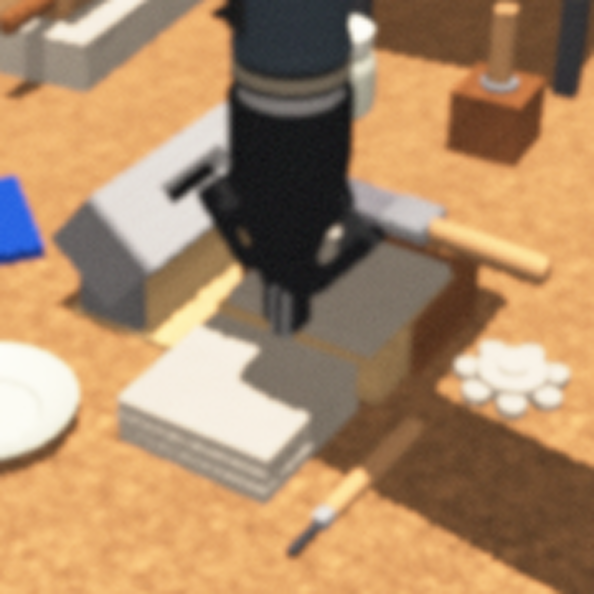

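The tile is now on the bed and the three lower tiles are still in place (crop 200,420). I keep pushing in small steps until I feel the stop.

carry_out:
  targets:
    - [-0.0003,-0.002,0,0,0,0]
    - [-0.0005,-0.004,0,0,0,0]
    - [-0.0006,-0.005,0,0,0,0]
    - [-0.0006,-0.005,0,0,0,0]

```text
time_s: 4.67
ee_pos: [0.4951, 0.0601, 0.0415]
ee_rot: [0.0, 0.752, 0.66, 0.0]
contact_force: [-0.2, 0.2, -0.0]
width: -0.003
```

carry_out:
  targets:
    - [-0.0003,-0.002,0,0,0,0]
    - [-0.0004,-0.003,0,0,0,0]
    - [-0.0004,-0.003,0,0,0,0]

```text
time_s: 4.92
ee_pos: [0.4936, 0.0582, 0.0415]
ee_rot: [-0.001, 0.752, 0.659, -0.0]
contact_force: [-0.5, 7.2, 2.1]
width: 0.002
```

carry_out:
  targets:
    - [-0.0002,-0.0015,0,0,0,0]
    - [-0.0002,-0.0015,0,0,0,0]
    - [-0.0002,-0.0015,0,0,0,0]

```text
time_s: 5.17
ee_pos: [0.4932, 0.0579, 0.0415]
ee_rot: [-0.002, 0.752, 0.659, 0.0]
contact_force: [-0.2, 12.9, 1.1]
width: -0.002
```

carry_out:
  targets:
    - [0.001,0.012,0,0,0,0]
    - [0.001,0.012,0.04,0,0,0]
    - [0.001,0.012,0.08,0,0,0]
    - [0.001,0.012,0.12,0,0,0]
    - [0.001,0.012,0.16,0,0,0]
    - [-0.02,-0.355,0.2,0,0,0]
    - [-0.02,-0.355,0.2,0,0,0]
    - [-0.02,-0.355,0.2,0,0,0]
    - [-0.02,-0.355,0.2,0,0,0]
    - [-0.02,-0.355,0.2,0,0,0]
    - [-0.02,-0.355,0.2,0,0,0]
    - [-0.02,-0.355,0.2,0,0,0]
    - [-0.02,-0.355,0.2,0,0,0]
    - [-0.02,-0.355,0.2,0,0,0]
    - [-0.02,-0.355,0.2,0,0,0]
    - [-0.02,-0.355,0.2,0,0,0]
    - [-0.02,-0.355,0.2,0,0,0]
    - [-0.02,-0.355,0.2,0,0,0]
  fingers: 0.05

```text
time_s: 6.67
ee_pos: [0.4741, -0.2976, 0.2411]
ee_rot: [-0.001, 0.751, 0.66, -0.0]
contact_force: [0.3, 0.6, -0.4]
width: 0.584
```

Run:
```python
from h import *
s=manip.sense();print(s['ee_pos'],s['ee_rot'],s['contact_force'],s['width'])
c=cam('wrist');im=c['image'];t=cam('top')['image']
print(c['mount'],proj(c,[[.473,-.2965,.124],[.473,-.2965,.055]]))
a=cv2.resize(t[195:305,270:400],(400,338),interpolation=cv2.INTER_CUBIC)
b=cv2.resize(im,(400,300)); cv2.imwrite('pics/w1full.png',im)
cv2.imwrite('pics/w1.png',np.hstack([b,a[:300]]))
```

```text
[ 0.4740844  -0.29763576  0.24106666] [-1.00749854e-03  7.51187522e-01  6.60088092e-01 -4.96084844e-05] [ 0.2943356   0.63381614 -0.44217616] 0.5838829195988003
[[ 9.62710971e-04 -9.63623950e-01 -2.67260092e-01  6.77795301e-02]
 [ 9.99999516e-01  9.81476299e-04  6.33706186e-05 -4.46546738e-04]
 [ 2.01244000e-04 -2.67260024e-01  9.63624429e-01 -1.40975529e-01]
 [ 0.00000000e+00  0.00000000e+00  0.00000000e+00  1.00000000e+00]] [[316.82117457 230.80132485]
 [317.12865511 211.39571783]]
```

View pics/w1.png

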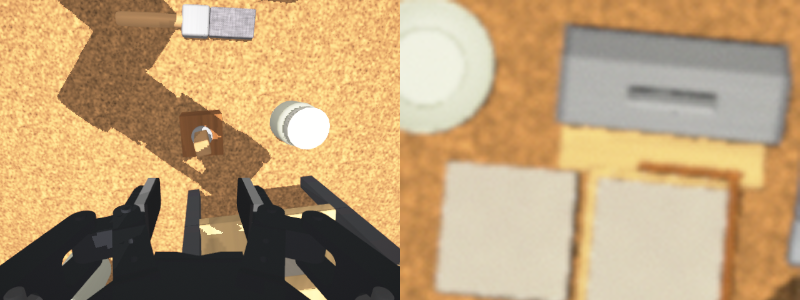

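The composite shows the tile square on the bed against the stop (right half). In the left half the pin and stand are at about (203,135), i.e. full-frame (325,216). I'll measure the handle in a close crop and check the shelf clearance.

Run:
```python
from h import *
c=cam('wrist');im=c['image'];sd=cam('side');tp=cam('top')
print('feet',onz(sd,[(433,178),(370,140)],0).round(3))
a=cv2.resize(im[160:260,270:400],None,fx=4,fy=4,interpolation=cv2.INTER_CUBIC)
b=cv2.resize(sd['image'][150:215,385:440],(340,400),interpolation=cv2.INTER_CUBIC)
cv2.imwrite('pics/w2.png',np.hstack([a[:,:440],b]))
h=cv2.cvtColor(im,cv2.COLOR_BGR2HSV)
t=onz(c,[(320,228)],.124);print(t)
g=[[.473,-.2965,.055],[.473,-.2965,.124]];print(proj(tp,g),proj(sd,g))
```

```text
feet [[ 0.462 -0.483  0.   ]
 [ 0.753 -0.685  0.   ]]
[[ 0.47588944 -0.29483579  0.124     ]]
[[467.01595126 277.99301437]
 [474.10627769 275.77478856]] [[411.5336666  186.33871041]
 [413.80750473 162.60468953]]
```

View pics/w2.png

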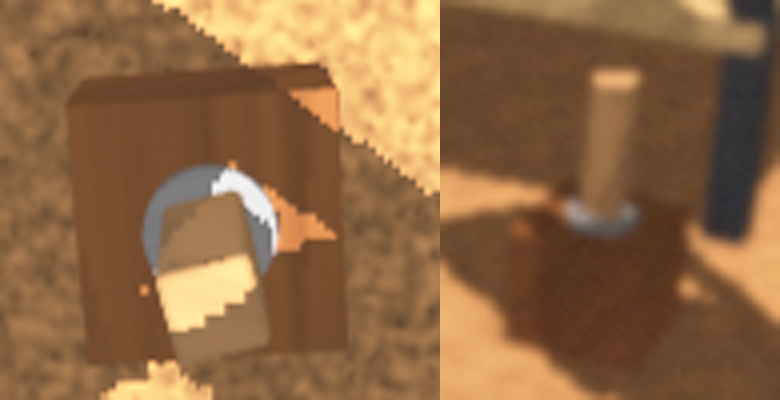

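Run:
```python
from h import *
c=cam('wrist')
q=np.array([(160,270),(250,252),(270,340),(180,362)])/4+[270,160]
P=onz(c,q-.375,.124);print(P.round(4),P.mean(0))
e=P-np.roll(P,1,0);print(np.linalg.norm(e,axis=1),np.degrees(np.arctan2(e[:,1],e[:,0])))
q=np.array([(67,105),(340,90),(348,345),(88,365)])/4+[270,160]
P=onz(c,q-.375,.055);print(P.round(4),P.mean(0))
e=P-np.roll(P,1,0);print(np.linalg.norm(e,axis=1),np.degrees(np.arctan2(e[:,1],e[:,0])))
```

```text
[[ 0.469  -0.2941  0.124 ]
 [ 0.4852 -0.2928  0.124 ]
 [ 0.4869 -0.3095  0.124 ]
 [ 0.4703 -0.3115  0.124 ]] [ 0.47783974 -0.30197029  0.124     ]
[0.01747839 0.01628612 0.01668716 0.01672526] [  94.29624575    4.33019635  -84.26252163 -172.94101882]
[[ 0.45   -0.2715  0.055 ]
 [ 0.5095 -0.2758  0.055 ]
 [ 0.5055 -0.3338  0.055 ]
 [ 0.4459 -0.331   0.055 ]] [ 0.47773247 -0.30304675  0.055     ]
[0.05967428 0.05967687 0.05815704 0.05961582] [ 86.05528115  -4.15384304 -94.01842588 177.30428243]
```

The pin is at (0.478,-0.3025), where the handle top and stand agree, with handle yaw about 5°. I turn 12° and descend.

carry_out:
  targets:
    - [0.004,-0.005,0,0,0,6]
    - [0.004,-0.005,-0.03,0,0,12.3]
    - [0.004,-0.005,-0.06,0,0,12.3]
    - [0.004,-0.005,-0.1,0,0,12.3]
    - [0.004,-0.005,-0.13,0,0,12.3]
    - [0.004,-0.005,-0.155,0,0,12.3]
    - [0.004,-0.005,-0.163,0,0,12.3]
    - [0.004,-0.005,-0.163,0,0,12.3]

```text
time_s: 7.63
ee_pos: [0.4774, -0.3031, 0.0764]
ee_rot: [-0.003, 0.677, 0.736, 0.0]
contact_force: [0.3, 0.2, 0.3]
width: 0.584
```

carry_out:
  targets:
    - [0,0,0,0,0,0]
    - [0,0,0,0,0,0]
    - [0,0,0,0,0,0]
    - [0,0,0,0,0,0]
    - [0,0,0,0,0,0]
    - [0,0,0,0,0,0]
  fingers: 0
  newtons: 60

```text
time_s: 8.13
ee_pos: [0.4793, -0.3052, 0.0802]
ee_rot: [0.002, 0.677, 0.736, -0.0]
contact_force: [-1.0, 0.6, 7.1]
width: 0.202
```

carry_out:
  targets:
    - [0,0,0.02,0,0,0]
    - [0,0,0.04,0,0,0]
    - [0,0,0.07,0,0,0]
    - [0,0,0.1,0,0,0]
    - [0,0,0.14,0,0,0]
    - [0,0,0.18,0,0,0]
    - [0,0,0.18,0,0,0]
    - [0,0,0.18,0,0,0]

```text
time_s: 8.8
ee_pos: [0.4797, -0.3055, 0.2618]
ee_rot: [0.004, 0.677, 0.736, -0.0]
contact_force: [-0.2, 0.2, -1.4]
width: 0.201
```

Run:
```python
from h import *
s=manip.sense();print(s['ee_pos'],s['ee_rot'],s['contact_force'],s['width'])
sd=cam('side');tp=cam('top')
p=s['ee_pos'];print(proj(sd,[p]),proj(tp,[p]))
x,y=proj(sd,[p])[0].astype(int)
a=cv2.resize(sd['image'][y-30:y+50,x-40:x+40],(400,400),interpolation=cv2.INTER_CUBIC)
b=cv2.resize(tp['image'][200:260,315:405],(400,267),interpolation=cv2.INTER_CUBIC)
cv2.imwrite('pics/g.png',np.hstack([a,np.vstack([b,np.zeros((133,400,3),np.uint8)])]))
```

```text
[ 0.47972498 -0.3054544   0.26181233] [ 3.70928289e-03  6.76570772e-01  7.36368271e-01 -1.41245304e-05] [-0.21805909  0.24628708 -1.42680798] 0.20138164918647847
[[417.13105987 109.36250109]] [[494.37555243 267.52688648]]
```

View pics/g.png

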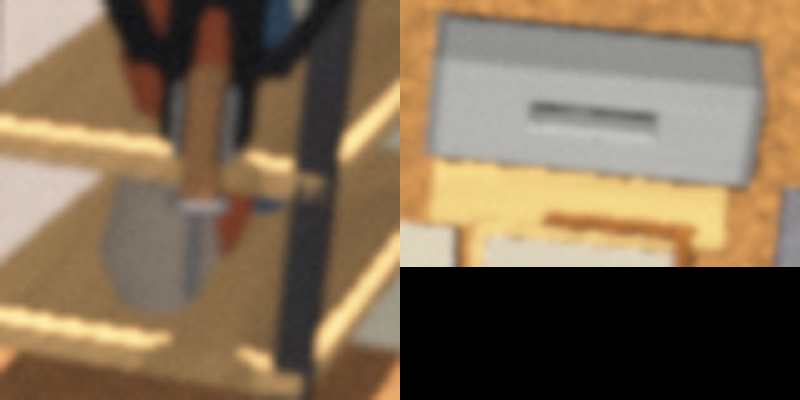

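The side crop shows the pin held straight between the pads, with shoulder (203,205) and tip (193,300). The top crop shows the slot from (528,115) to (658,125) in the housing's sloping face. Next I compute the face frame and the tilted target pose.

```bash
cat >> h.py <<'E'
def frame(yaw):
    y=np.radians(yaw);bx=np.array([np.cos(y),np.sin(y),0]);by=np.array([-np.sin(y),np.cos(y),0]);k=np.radians(40)
    n=-np.sin(k)*bx+np.array([0,0,np.cos(k)]); fx=np.cos(k)*bx+np.array([0,0,np.sin(k)])
    return fx,by,n
def state():
    s=manip.sense();q=s['ee_rot'];return s,np.array(s['ee_pos']),R.from_quat([q[1],q[2],q[3],q[0]])
E
python3 - <<'E'
from h import *
s,p,r=state();tp=cam('top');sd=cam('side')
print('side shoulder/tip proj',proj(sd,[p+[0,0,-.0252],p+[0,0,-.0732]]).round(1),'seen (417.6,119.7) (415.8,139)')
f=lambda a:np.array(a)/4.444+[315,200]-.4
lo=onz(tp,f([(32,153),(348,187)]),.0644);up=onz(tp,f([(40,58),(362,88)]),.1056)
sl=onz(tp,f([(128,101),(258,115),(257,137),(128,128)]),.085)
for P in(lo,up):d=P[0]-P[1];print(P.round(4),np.linalg.norm(d),np.degrees(np.arctan2(-d[0],d[1])))
print('face mid',(lo.mean(0)+up.mean(0))/2,'slot mid',sl.mean(0),np.linalg.norm(sl[0]-sl[1]))
print('slot',sl.round(4))
E
```

```text
side shoulder/tip proj [[416.6 121. ]
 [415.  139.2]] seen (417.6,119.7) (415.8,139)
[[ 0.5913  0.0721  0.0644]
 [ 0.5685 -0.1091  0.0644]] 0.18266341517091156 -7.186137097379022
[[ 0.6389  0.0669  0.1056]
 [ 0.6187 -0.1136  0.1056]] 0.18166526962594895 -6.376957332024335
face mid [ 0.60435898 -0.02093077  0.085     ] slot mid [ 0.60542085 -0.01946828  0.085     ] 0.0743448256601209
slot [[ 0.6171  0.0171  0.085 ]
 [ 0.6078 -0.0567  0.085 ]
 [ 0.5952 -0.0557  0.085 ]
 [ 0.6016  0.0174  0.085 ]]
```

Run:
```python
from h import *
s,p,r=state();fx,by,n=frame(-7.0)
M=np.c_[by,fx,-n]; print(np.linalg.det(M))
dr=R.from_matrix(M)*r.inv(); print('rotvec deg',np.degrees(dr.as_rotvec()))
print('shift',np.array([.605,-.020,.085])+n*.1132-p, 'n',n)
```

```text
0.9999999999999997
rotvec deg [ -0.92606657 -40.21007551 -11.40747056]
shift [ 0.05533218  0.29234418 -0.08502488] n [-0.63799637  0.0783361   0.76604444]
```

carry_out:
  targets:
    - [0.02,0.1,0,0,0,0]
    - [0.02,0.1,0,0,0,0]
    - [0.03,0.2,0,-0.4,-20,-5.7]
    - [0.03,0.2,0,-0.4,-20,-5.7]
    - [0.03,0.2,0,-0.4,-20,-5.7]
    - [0.045,0.292,0,-0.9,-40.2,-11.4]
    - [0.045,0.292,0,-0.9,-40.2,-11.4]
    - [0.045,0.292,0,-0.9,-40.2,-11.4]
    - [0.045,0.292,0,-0.9,-40.2,-11.4]
    - [0.045,0.292,0,-0.9,-40.2,-11.4]
    - [0.055,0.292,-0.03,-0.9,-40.2,-11.4]
    - [0.055,0.292,-0.06,-0.9,-40.2,-11.4]
    - [0.055,0.292,-0.085,-0.9,-40.2,-11.4]
    - [0.055,0.292,-0.085,-0.9,-40.2,-11.4]
    - [0.055,0.292,-0.085,-0.9,-40.2,-11.4]

```text
time_s: 10.25
ee_pos: [0.534, 0.0015, 0.2246]
ee_rot: [0.244, 0.698, 0.628, 0.243]
contact_force: [-0.1, 0.1, -0.7]
width: 0.201
```

Run:
```python
from h import *
s,p,r=state();fx,by,n=frame(-7.0)
M=np.c_[by,fx,-n]; print(p,s['contact_force'],s['time_s'],'rot err',np.degrees((R.from_matrix(M)*r.inv()).as_rotvec()))
c=cam('wrist');im=c['image'];cv2.imwrite('pics/w3.png',im)
m=np.array([.605,-.02,.085]);tip=p+r.as_matrix()[:,2]*.0732
print('proj mouth, ends, tip',proj(c,[m,m+by*.036,m-by*.036,tip]).round(1))
```

```text
[0.53403815 0.00148378 0.2246309 ] [-0.07221553  0.09992225 -0.69227781] 10.25 rot err [-1.83829952  0.49289017 -1.61042324]
proj mouth, ends, tip [[277.2 243.6]
 [276.2 199.8]
 [278.2 285.1]
 [319.9 250.5]]
```

View pics/w3.png

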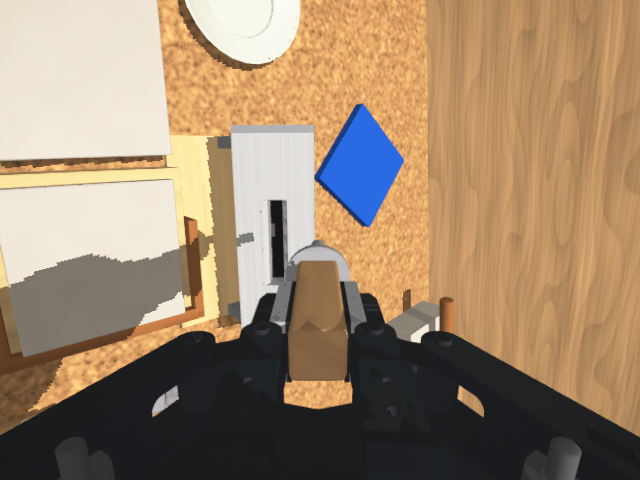

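The wrist view shows the slot from (276,200) to (278,283). My estimate projects to (276,200)–(278,285), so the mouth is good to about 1 mm. I let the arm settle, then correct the pose.

carry_out:
  targets:
    - [0,0,0,0,0,0]
    - [0,0,0,0,0,0]

```text
time_s: 10.47
ee_pos: [0.5344, 0.0014, 0.2255]
ee_rot: [0.244, 0.698, 0.628, 0.243]
contact_force: [-0.4, -0.9, 0.2]
width: 0.204
```

```bash
cat > t.py <<'E'
from h import *
import sys
s,p,r=state();fx,by,n=frame(-7.0);m=np.array([.605,-.02,.085]);M=np.c_[by,fx,-n]
tip=p+r.as_matrix()[:,2]*.0732-m
print('t',s['time_s'],'tip in slot mm',[round(1000*float(tip@a),1) for a in(fx,by,n)],'F slot',[round(float(np.array(s['contact_force'])@a),1) for a in(fx,by,n)],'w',round(s['width'],3))
d=[float(v)/1000 for v in sys.argv[1:4]]
T=m+fx*d[0]+by*d[1]+n*(d[2]+.0732)
print('shift',(T-p).round(4),'rot',np.degrees((R.from_matrix(M)*r.inv()).as_rotvec()).round(2))
E
python3 t.py 0 0 40
python3 - <<'E'
from h import *
print([a.round(4) for a in frame(-7)])
E
```

```text
t 10.4667 tip in slot mm [35.0, 15.9, 81.2] F slot [-0.1, -0.9, 0.3] w 0.204
shift [-0.0016 -0.0126 -0.0538] rot [-1.84  0.53 -1.64]
[array([ 0.7603, -0.0934,  0.6428]), array([0.1219, 0.9925, 0.    ]), array([-0.638 ,  0.0783,  0.766 ])]
```

carry_out:
  targets:
    - [-0.0016,-0.0126,0,-1.84,0.53,-1.64]
    - [-0.0016,-0.0126,-0.02,-1.84,0.53,-1.64]
    - [-0.0016,-0.0126,-0.04,-1.84,0.53,-1.64]
    - [-0.0016,-0.0126,-0.0538,-1.84,0.53,-1.64]
    - [-0.0016,-0.0126,-0.0538,-1.84,0.53,-1.64]
    - [-0.0016,-0.0126,-0.0538,-1.84,0.53,-1.64]

```text
time_s: 10.97
ee_pos: [0.5326, -0.0117, 0.1712]
ee_rot: [0.255, 0.705, 0.622, 0.227]
contact_force: [-0.0, 0.5, 0.1]
width: 0.205
```

```bash
python3 t.py 0 -30 6
python3 - <<'E'
from h import *
s,p,r=state();c=cam('wrist');im=c['image']
fx,by,n=frame(-7.0);m=np.array([.605,-.02,.085])
print(proj(c,[m,m+by*.036,m-by*.036,m+fx*.006,m-fx*.006,p+r.as_matrix()[:,2]*.0732]).round(1))
cr=im[100:360,180:400]
g=np.clip((cr.astype(float)/255)**.5*255,0,255).astype(np.uint8)
cv2.imwrite('pics/w4.png',np.hstack([cv2.resize(x,(396,468),interpolation=cv2.INTER_CUBIC) for x in(cr,g)]))
E
```

```text
t 10.9667 tip in slot mm [-0.6, -0.6, 39.7] F slot [-0.0, 0.5, 0.1] w 0.205
shift [ 0.0183 -0.0319 -0.0255] rot [-0.12 -0.08  0.11]
[[320.5 232.8]
 [320.5 181.4]
 [320.5 280.6]
 [329.  232.8]
 [312.  232.8]
 [319.9 250.6]]
```

View pics/w4.png

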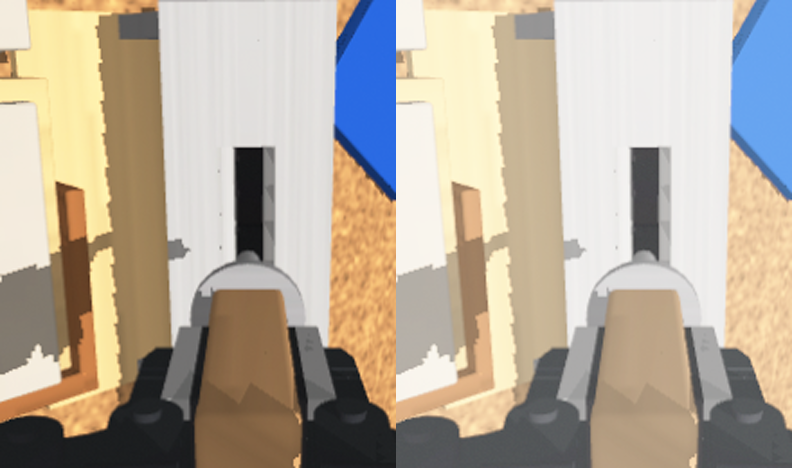

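The crop shows the slot floor centred on col 249 and the pin tip at col 248, so the pin is lined up across the slot. The opening can't be seen. I go to the -y end and then down.

carry_out:
  targets:
    - [-0.0036,-0.0294,0,0,0,0]
    - [-0.0036,-0.0294,0,0,0,0]
    - [0.007,-0.031,-0.013,0,0,0]
    - [0.018,-0.0318,-0.0258,0,0,0]
    - [0.018,-0.0318,-0.0258,0,0,0]
    - [0.018,-0.0318,-0.0258,0,0,0]

```text
time_s: 11.52
ee_pos: [0.5517, -0.0432, 0.1473]
ee_rot: [0.257, 0.703, 0.623, 0.228]
contact_force: [-0.2, -0.2, 0.3]
width: 0.202
```

```bash
python3 t.py -0.5 -30 -18
```

```text
t 11.5167 tip in slot mm [1.8, -29.4, 6.7] F slot [0.0, -0.2, 0.4] w 0.202
shift [ 0.0141 -0.0022 -0.0203] rot [-0.03  0.12 -0.06]
```

carry_out:
  targets:
    - [0.0025,-0.0003,-0.0035,0,0,0]
    - [0.005,-0.0007,-0.0065,0,0,0]
    - [0.0075,-0.001,-0.0098,0,0,0]
    - [0.0075,-0.001,-0.0098,0,0,0]

```text
time_s: 11.85
ee_pos: [0.56, -0.0452, 0.139]
ee_rot: [0.255, 0.703, 0.623, 0.228]
contact_force: [0.3, 0.4, -0.4]
width: 0.2
```

```bash
python3 t.py -0.5 -30 -18
```

```text
t 11.85 tip in slot mm [2.9, -30.2, -5.1] F slot [-0.0, 0.5, -0.4] w 0.2
shift [ 0.0057 -0.0002 -0.012 ] rot [-0.18  0.07 -0.11]
```

carry_out:
  targets:
    - [0.0015,-0.0002,-0.0025,0,0,0]
    - [0.0035,-0.0003,-0.0048,0,0,0]
    - [0.0055,-0.0005,-0.0075,0,0,0]
    - [0.0072,-0.0008,-0.0095,0,0,0]
    - [0.0072,-0.0008,-0.0095,0,0,0]

```text
time_s: 12.27
ee_pos: [0.567, -0.0467, 0.13]
ee_rot: [0.252, 0.704, 0.623, 0.228]
contact_force: [-0.5, -0.2, -2.5]
width: 0.203
```

```bash
python3 t.py -0.5 -30 -18
```

```text
t 12.2667 tip in slot mm [2.2, -30.7, -16.6] F slot [-1.9, -0.3, -1.6] w 0.203
shift [-0.0013  0.0013 -0.003 ] rot [-0.38 -0.19 -0.16]
```

carry_out:
  targets:
    - [-0.0008,0.0001,-0.0006,0,0,0]
    - [0.0008,-0.0001,-0.0026,0,0,0]
    - [0.0025,-0.0003,-0.0046,0,0,0]
    - [0.004,-0.0005,-0.0064,0,0,0]
    - [0.004,-0.0005,-0.0064,0,0,0]
    - [0.004,-0.0005,-0.0064,0,0,0]

```text
time_s: 12.77
ee_pos: [0.5714, -0.0477, 0.1249]
ee_rot: [0.251, 0.704, 0.624, 0.228]
contact_force: [-2.6, 0.9, -2.0]
width: 0.206
```

```bash
python3 t.py -0.5 -30 -18
```

```text
t 12.7667 tip in slot mm [2.3, -30.9, -23.3] F slot [-3.4, 0.6, 0.2] w 0.206
shift [-0.0056  0.0022  0.002 ] rot [-0.51 -0.24 -0.22]
```

carry_out:
  targets:
    - [-0.0008,0.0001,-0.0006,0,0,0]
    - [0.0005,-0.0001,-0.0021,0,0,0]
    - [0.0005,-0.0001,-0.0021,0,0,0]
    - [0.0005,-0.0001,-0.0021,0,0,0]

```text
time_s: 13.1
ee_pos: [0.5723, -0.048, 0.1237]
ee_rot: [0.251, 0.704, 0.624, 0.229]
contact_force: [-4.2, 2.0, -1.2]
width: 0.204
```

```bash
python3 t.py -0.5 -30 -18
```

```text
t 13.1 tip in slot mm [2.3, -31.0, -24.9] F slot [-4.2, 1.5, 1.9] w 0.204
shift [-0.0066  0.0026  0.0033] rot [-0.56 -0.2  -0.25]
```

carry_out:
  targets:
    - [-0.0015,0.0002,-0.0013,0,0,0]
    - [-0.0015,0.0002,-0.0013,0,0,0]
    - [-0.0015,0.0002,-0.0013,0,0,0]
    - [-0.0015,0.0002,-0.0013,0,0,0]

```text
time_s: 13.43
ee_pos: [0.5721, -0.0483, 0.1236]
ee_rot: [0.251, 0.704, 0.623, 0.23]
contact_force: [-2.6, 2.5, -0.4]
width: 0.202
```

```bash
python3 t.py -0.5 -30 -18; python3 -c "
from h import *
s=manip.sense();print(s['moment'],s['tau'],s['joints'])"
```

```text
t 13.4333 tip in slot mm [2.2, -31.2, -24.8] F slot [-2.4, 2.2, 1.5] w 0.202
shift [-0.0063  0.0028  0.0034] rot [-0.6  -0.09 -0.29]
[0.52086762 0.75716708 0.37450109] [-1.49306785e+00 -3.44932795e+01 -6.31314710e+00  5.72514609e-01
  2.68198796e+00  1.05077957e-02] [-0.36711849  0.60449622  2.17141082  2.64035625  0.35308509 -2.85401037]
```

Joint 6 sits at its limit (-2.85), which explains why the arm hasn't been following my corrections. The pin is round, so I turn the tool about its own axis, away from the limit.

carry_out:
  targets:
    - [0,0,0,3.8,-0.5,-4.9]
    - [0,0,0,7.7,-1.0,-9.8]
    - [0,0,0,11.5,-1.5,-14.6]
    - [0,0,0,15.4,-2.0,-19.5]
    - [0,0,0,15.4,-2.0,-19.5]
    - [0,0,0,15.4,-2.0,-19.5]

```text
time_s: 13.93
ee_pos: [0.5709, -0.0481, 0.1228]
ee_rot: [0.201, 0.822, 0.456, 0.276]
contact_force: [-4.9, 2.3, -0.2]
width: 0.202
```

```bash
cat >> t.py <<'E'
z=r.as_matrix()[:,2]; print('align rot',np.degrees(np.cross(z,-n)).round(2),'j',np.round(s['joints'],3))
E
python3 t.py -0.5 -30 -22
```

```text
t 13.9333 tip in slot mm [0.9, -32.0, -24.7] F slot [-4.1, 1.7, 3.2] w 0.202
shift [-0.0026  0.0024  0.0011] rot [-15.93   1.86  19.1 ]
align rot [-0.03 -0.09 -0.02] j [-0.36   0.607  2.175  2.692  0.356 -2.465]
```

carry_out:
  targets:
    - [-0.001,0.0032,0.0002,0,0,0]
    - [-0.001,0.0032,0.0002,0,0,0]
    - [-0.001,0.0032,0.0002,0,0,0]

```text
time_s: 14.18
ee_pos: [0.5706, -0.0455, 0.1235]
ee_rot: [0.201, 0.822, 0.455, 0.277]
contact_force: [-4.2, -1.7, -0.4]
width: 0.2
```

```bash
python3 t.py -0.5 -30 -22
```

```text
t 14.1833 tip in slot mm [1.0, -29.5, -23.8] F slot [-3.3, -2.2, 2.2] w 0.2
shift [-0.0023 -0.0002  0.0004] rot [-16.     1.97  19.24]
align rot [0.01 0.   0.01] j [-0.353  0.606  2.177  2.708  0.357 -2.472]
```

carry_out:
  targets:
    - [-0.0009,0.0001,-0.0008,0,0,0]
    - [-0.0006,0.0026,-0.0008,0,0,0]
    - [-0.0003,0.0051,-0.0008,0,0,0]
    - [-0.0003,0.0051,-0.0008,0,0,0]

```text
time_s: 14.52
ee_pos: [0.5712, -0.0399, 0.1232]
ee_rot: [0.201, 0.822, 0.455, 0.278]
contact_force: [-2.2, -1.6, 0.1]
width: 0.199
```

```bash
python3 t.py -0.5 -30 -22
```

```text
t 14.5167 tip in slot mm [0.9, -23.8, -23.9] F slot [-1.5, -1.8, 1.4] w 0.199
shift [-0.0029 -0.0058  0.0007] rot [-16.03   2.1   19.17]
align rot [-0.01  0.14 -0.02] j [-0.339  0.608  2.178  2.735  0.36  -2.488]
```

carry_out:
  targets:
    - [0.0005,0.0024,-0.0011,0,0,0]
    - [0.0008,0.0049,-0.0011,0,0,0]
    - [0.0008,0.0049,-0.0011,0,0,0]

```text
time_s: 14.77
ee_pos: [0.5722, -0.0346, 0.1222]
ee_rot: [0.201, 0.822, 0.455, 0.278]
contact_force: [-2.0, -0.7, 1.8]
width: 0.201
```

```bash
python3 t.py -0.5 -30 -22
```

```text
t 14.7667 tip in slot mm [0.5, -18.5, -24.9] F slot [-0.3, -1.0, 2.6] w 0.201
shift [-0.0039 -0.0111  0.0017] rot [-16.04   2.13  19.12]
align rot [-0.03  0.18 -0.04] j [-0.325  0.611  2.177  2.761  0.361 -2.502]
```

Clean sliding at 2.6 N on the plate. I continue the sweep.

carry_out:
  targets:
    - [0.0003,0.0025,0,0,0,0]
    - [0.0006,0.005,0,0,0,0]
    - [0.0006,0.005,0,0,0,0]

```text
time_s: 15.02
ee_pos: [0.5721, -0.0296, 0.1218]
ee_rot: [0.201, 0.822, 0.455, 0.278]
contact_force: [-1.0, -0.8, 2.3]
width: 0.204
```

```bash
python3 t.py -0.5 -30 -22
```

```text
t 15.0167 tip in slot mm [-0.4, -13.4, -24.7] F slot [0.8, -0.9, 2.4] w 0.204
shift [-0.0038 -0.0162  0.0021] rot [-16.04   2.03  19.15]
align rot [-0.04  0.08 -0.04] j [-0.312  0.611  2.177  2.784  0.357 -2.514]
```

carry_out:
  targets:
    - [0.0003,0.0025,0,0,0,0]
    - [0.0006,0.005,0,0,0,0]
    - [0.0006,0.005,0,0,0,0]

```text
time_s: 15.27
ee_pos: [0.5722, -0.0246, 0.1215]
ee_rot: [0.201, 0.822, 0.455, 0.277]
contact_force: [-1.1, -0.2, 1.2]
width: 0.202
```

```bash
python3 t.py -0.5 -30 -22
```

```text
t 15.2667 tip in slot mm [-1.0, -8.5, -24.7] F slot [-0.0, -0.3, 1.6] w 0.202
shift [-0.0039 -0.0211  0.0024] rot [-16.03   1.96  19.17]
align rot [-0.04  0.01 -0.03] j [-0.298  0.611  2.176  2.808  0.354 -2.525]
```

carry_out:
  targets:
    - [0.0008,0.0024,0,0,0,0]
    - [0.0012,0.0049,0,0,0,0]
    - [0.0012,0.0049,0,0,0,0]

```text
time_s: 15.52
ee_pos: [0.5734, -0.0197, 0.1214]
ee_rot: [0.2, 0.822, 0.455, 0.277]
contact_force: [-1.8, -0.3, 2.1]
width: 0.203
```

```bash
python3 t.py -0.5 -30 -22
```

```text
t 15.5167 tip in slot mm [-0.7, -3.4, -25.1] F slot [0.0, -0.5, 2.7] w 0.203
shift [-0.0051 -0.0261  0.0025] rot [-16.03   1.95  19.17]
align rot [-0.04 -0.01 -0.03] j [-0.285  0.612  2.173  2.831  0.35  -2.536]
```

carry_out:
  targets:
    - [0.0003,0.0025,0,0,0,0]
    - [0.0006,0.005,0,0,0,0]
    - [0.0006,0.005,0,0,0,0]

```text
time_s: 15.77
ee_pos: [0.5743, -0.0146, 0.1215]
ee_rot: [0.201, 0.822, 0.455, 0.277]
contact_force: [-0.2, -0.7, -1.7]
width: 0.202
```

```bash
python3 t.py -0.5 -30 -22
```

```text
t 15.7667 tip in slot mm [-0.4, 1.6, -25.3] F slot [-1.2, -0.7, -1.2] w 0.202
shift [-0.006  -0.0311  0.0024] rot [-16.03   1.97  19.15]
align rot [-0.04  0.02 -0.04] j [-0.271  0.612  2.171  2.854  0.347 -2.548]
```

Normal force is gone at y of about +1.6 mm, so this may be the opening. I probe downward.

carry_out:
  targets:
    - [0.0013,-0.0002,-0.0015,0,0,0]
    - [0.0026,-0.0003,-0.0031,0,0,0]
    - [0.0038,-0.0005,-0.0046,0,0,0]
    - [0.0038,-0.0005,-0.0046,0,0,0]

```text
time_s: 16.1
ee_pos: [0.5783, -0.0159, 0.1166]
ee_rot: [0.201, 0.822, 0.455, 0.277]
contact_force: [-0.3, 1.2, -0.9]
width: 0.199
```

```bash
python3 t.py -0.5 -30 -22
```

```text
t 16.1 tip in slot mm [-0.4, 0.9, -31.7] F slot [-0.9, 1.2, -0.5] w 0.199
shift [-0.01   -0.0299  0.0073] rot [-16.04   1.97  19.22]
align rot [-0.02  0.01 -0.02] j [-0.271  0.626  2.163  2.861  0.352 -2.553]
```

Through the opening (31.7 mm deep, no resistance). I push home.

carry_out:
  targets:
    - [0.0002,0.0015,0,0,0,0]
    - [0.0028,0.0012,-0.0031,0,0,0]
    - [0.0053,0.0009,-0.0061,0,0,0]
    - [0.0079,0.0006,-0.0092,0,0,0]
    - [0.0091,0.0004,-0.0107,0,0,0]
    - [0.0091,0.0004,-0.0107,0,0,0]

```text
time_s: 16.6
ee_pos: [0.5874, -0.0154, 0.1057]
ee_rot: [0.201, 0.822, 0.455, 0.277]
contact_force: [-0.3, 0.7, -1.0]
width: 0.203
```

```bash
python3 t.py -0.5 2 -48
```

```text
t 16.6 tip in slot mm [-0.5, 2.5, -45.7] F slot [-1.0, 0.6, -0.5] w 0.203
shift [ 0.0014 -0.0006 -0.0017] rot [-16.04   1.96  19.21]
align rot [-0.02 -0.   -0.02] j [-0.263  0.656  2.144  2.882  0.362 -2.569]
```

carry_out:
  targets:
    - [0.001,-0.0001,-0.0012,0,0,0]
    - [0.0019,-0.0002,-0.0023,0,0,0]
    - [0.0026,-0.0003,-0.0031,0,0,0]
    - [0.0026,-0.0003,-0.0031,0,0,0]

```text
time_s: 16.93
ee_pos: [0.5886, -0.0154, 0.104]
ee_rot: [0.201, 0.822, 0.455, 0.277]
contact_force: [-6.2, -0.3, 9.3]
width: 0.202
```

```bash
python3 t.py -0.5 2 -48
```

```text
t 16.9333 tip in slot mm [-0.6, 2.6, -47.8] F slot [1.3, -1.1, 11.1] w 0.202
shift [ 0.0002 -0.0006 -0.    ] rot [-16.06   2.02  19.24]
align rot [-0.01  0.05 -0.01] j [-0.262  0.661  2.142  2.887  0.366 -2.572]
```

Shoulder seated (47.8 mm deep, 11 N). I release, back out along the normal and check.

carry_out:
  targets:
    - [-0.0006,0.0001,0.0008,0,0,0]
    - [-0.0006,0.0001,0.0008,0,0,0]
    - [-0.0006,0.0001,0.0008,0,0,0]
    - [-0.0006,0.0001,0.0008,0,0,0]
    - [-0.0006,0.0001,0.0008,0,0,0]
  fingers: 0.05

```text
time_s: 17.35
ee_pos: [0.5892, -0.0155, 0.1038]
ee_rot: [0.201, 0.822, 0.455, 0.277]
contact_force: [0.0, -0.4, 0.0]
width: 0.588
```

carry_out:
  targets:
    - [-0.0064,0.0008,0.0077,0,0,0]
    - [-0.0191,0.0023,0.023,0,0,0]
    - [-0.0319,0.0039,0.0383,0,0,0]
    - [-0.0478,0.0059,0.0575,0,0,0]
    - [-0.0638,0.0078,0.0766,0,0,0]
    - [-0.1,0.02,0.12,0,0,0]
    - [-0.1,0.02,0.15,0,0,0]
    - [-0.1,0.02,0.15,0,0,0]
    - [-0.1,0.02,0.15,0,0,0]

```text
time_s: 18.1
ee_pos: [0.4945, 0.0114, 0.231]
ee_rot: [0.188, 0.821, 0.459, 0.283]
contact_force: [-0.5, 0.8, -0.1]
width: 0.586
```

```bash
python3 t.py 0 0 0
python3 - <<'E'
from h import *
w=cam('wrist');sd=cam('side')
fx,by,n=frame(-7.0);m=np.array([.605,-.02,.085])
b=m+by*.0026+n*.004;pts=[b,b+n*.065]
print(proj(w,pts).round(1),proj(sd,pts).round(1))
a=cv2.resize(sd['image'][170:320,260:430],(453,400),interpolation=cv2.INTER_CUBIC)
cv2.imwrite('pics/end.png',np.hstack([a,cv2.resize(w['image'],(346,260)).repeat(1,0) if 0 else np.vstack([cv2.resize(w['image'],(346,260)),np.zeros((140,346,3),np.uint8)])]))
E
```

```text
t 18.1 tip in slot mm [6.5, 19.9, 111.7] F slot [-0.5, 0.7, 0.3] w 0.586
shift [ 0.0638 -0.0257 -0.0899] rot [-17.36   1.47  18.23]
align rot [-1.33 -0.12 -1.1 ] j [-0.287  0.255  2.26   1.961  0.145 -1.653]
[[322.9 236.2]
 [322.5 257.8]] [[319.6 212.2]
 [334.8 197.8]]
```

View pics/end.png

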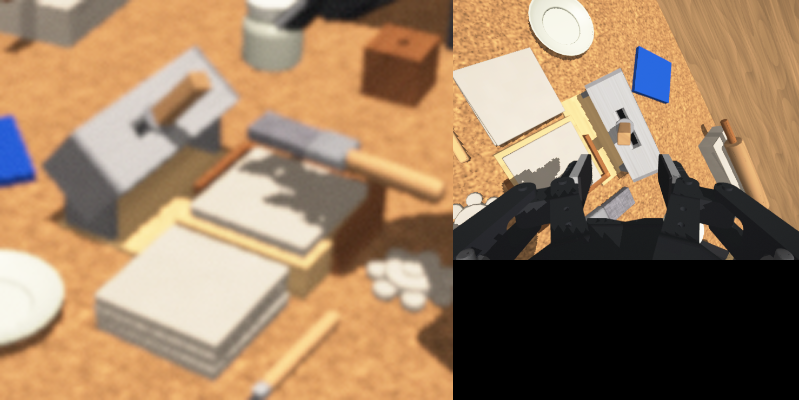

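```bash
python3 -c "
from cell import manip
print(manip.sense()['contact_force']);print(manip.sign_off())"
```

```text
[-0.18928041 -0.11425056  0.14355586]
the job is handed in; nothing more can be done
None
```

The tile is on the bed against the end stop, and the lock pin is fully home in the housing and released. I handed the job in at about 18 s of the 54 s allowed; the sign-off gave no verdict.

- **Tile:** I pushed the top tile along the bed with closed fingers until the end stop answered with about 13 N. Later views show it lying flat and square on the bed, with the three lower tiles still stacked. I did not re-measure the tile's final position after the push.
- **Finding the opening:** I swept the pin tip along the slot floor from the -y end with about 2 N on the plate. The force dropped away about 2 mm past the slot's middle.
- **Pin:** It went in there until the shoulder met the housing at 47.8 mm depth with 11 N. After letting go, the handle's base and top lie within 2–4 px of where a seated pin should appear in the side view, so it stands along the face's normal. The last force reading was near zero, so the robot was touching nothing.

**Joint 6 limit:** early in the probing, joint 6 read -2.854 rad against its stated limit of -2.85, so the arm did not follow my small corrections. I turned the tool about the round pin's axis to about -2.47 and carried on. No fault was reported, but that reading is 0.004 rad beyond the stated range and could count against the run.

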